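# Point the nozzle carousel at the cream bowl

## Task

Get the next piping nozzle ready beside the cream: with a fingertip, gently push on the arms of the nozzle carousel and turn it, without spinning it, until the arm with the red arrow points squarely at the middle of the bowl of cream. Only push - do not pinch or lean on the carousel - and do not touch the nozzles, which stay standing in their cups, or move the bowl or anything else on the worktop.

Things in the scene. Friction and masses are not known exactly. Their poses are not given: they have to be found in the camera images.
- carousel (a joint): Turning joint of the nozzle carousel's rotor about its vertical spindle; 0 at the start, growing anticlockwise seen from above, no stop within two turns either way. It stays where it is left; about 1.2 N at the paddles turns it slowly (0.12 N m friction, no spring, hardly any coasting).
- hub (a point): Centre of the carousel's rotor, on its vertical spindle, 41 mm above the worktop; x axis along the red-tipped arm, z up. White rotor: domed hub 64 mm across, top 62 mm above the worktop, and four arms at right angles. Each arm is a flat bar 12 mm wide, 22 to 30 mm above the worktop, that carries a cup (two are empty) and ends in an upright paddle, the place to push, from either side.
- stand: The nozzle carousel; origin on its spindle at worktop height. Its grey foot is fixed to the worktop: 144 mm across, 11 mm high at 66 mm from the spindle, 14 mm near the middle. Beyond it the space between the arms is open down to the worktop.
- red_tip (a point): Tip of the red arrow head (23 mm wide, 12 mm high) at the end of the one arm whose paddle is red; 130 mm from the spindle, 41 mm above the worktop; x axis pointing outward along that arm. The other three paddles are white and end at 115 mm.
- red_paddle (a point): Middle of the red paddle, 96 mm from the spindle, 41 mm above the worktop; x axis outward along the arm. All four paddles are alike but for the colour: upright, 8 mm thick, from 77 to 115 mm from the spindle and from 22 to 60 mm above the worktop.
- cream_bowl: Bowl filled with white cream, patterned with dots outside, 116 mm across, 52 mm high, loose; origin at the centre of its underside. It stands 0.2 to 0.5 m from the spindle.
- mug: Orange mug, 81 mm across, 101 mm high, loose, 113 mm long with its handle; origin under the middle of that length, 16 mm from the centre of the round body, the handle towards its -y. A bystander.
- vanilla_jar: Small jar with a red lid, 45 mm across, 106 mm high, loose; origin at the centre of its underside. A bystander.
- teaspoon: Metal teaspoon, 132x26x9 mm, lying loose on the worktop; origin at the centre of its underside. A bystander.
- coupler: Small white piping-bag coupler, 27 mm across, 26 mm high, loose on the worktop; origin at the centre of its underside. A bystander.
- nozzle_1: Piping nozzle, a metal cone 20 mm across and 34 mm high, standing loose in the cup on the red-tipped arm; origin at the centre of its underside; its top is 64 mm above the worktop.
- cup_1 (a point): Centre of the inner floor of the cup on the red-tipped arm, 55 mm from the spindle, 30 mm above the worktop; cup 25 mm wide inside, 12 mm deep, 31 mm wide outside.
- nozzle_2: Piping nozzle, a metal cone 20 mm across and 34 mm high, standing loose in the cup on the next arm anticlockwise from above; origin at the centre of its underside; its top is 64 mm above the worktop.
- cup_2 (a point): Centre of the inner floor of the cup on the next arm anticlockwise from above, 55 mm from the spindle, 30 mm above the worktop; cup 25 mm wide inside, 12 mm deep, 31 mm wide outside.
Mind the look-alikes: they are no part of the job. Of the things that look like the cream_bowl, take the one that is nearest to the robot's base at the start.

How it is judged (in metres and radians):
At the end, for the whole second after the job is handed in: The red arrow's line, drawn out from the spindle, passes within 25 mm of the centre of the cream bowl, on the arrow's side; the carousel is at rest; both nozzles stand in their cups (within 9 mm, upright within 0.2 rad); bowl, mug, jar, spoon and coupler are within 15 mm of where they were (x of cream_bowl in the frame of hub above 0.1 m and y of cream_bowl in the frame of hub between -0.025 and 0.025 m and distance between nozzle_1 and cup_1 below 0.009 m and distance between nozzle_2 and cup_2 below 0.009 m and angle between each of nozzle_1, nozzle_2's own z axis and vertical below 0.2 rad and distance of each of cream_bowl, mug, vanilla_jar, teaspoon, coupler from where it was at the start of the episode below 0.015 m and velocity of joint carousel between -0.05 and 0.05 rad/s); the robot touches nothing.
It fails at once if a nozzle is lifted or comes out of its cup (height (world z) of any of nozzle_1, nozzle_2 above 0.042 m or distance between nozzle_1 and cup_1 above 0.015 m or distance between nozzle_2 and cup_2 above 0.015 m).
It fails at once if the fingers touch a nozzle (contact force between the fingers and nozzle_1 above 0.5 N or contact force between the fingers and nozzle_2 above 0.5 N).
It fails at once if the bowl, mug, jar, spoon or coupler is moved by over 15 mm (distance of any of cream_bowl, mug, vanilla_jar, teaspoon, coupler from where it was at the start of the episode above 0.015 m).
It fails at once if the carousel is pinched, leaned on or struck (over 15 N between fingers and carousel) (contact force between the fingers and stand above 15 N).
It fails at once if the carousel is spun (over 3 rad/s) (velocity of joint carousel above 3 rad/s or velocity of joint carousel below -3 rad/s).
It also fails if it takes over 51 s, if anything falls off the work surface, if the arm or the gripper's body presses on something with over 40 N, if the wrist force passes 120 N, or if a joint passes its speed limit or range.

## Robot

A 7-joint arm with a two-finger parallel gripper is mounted at the origin on a cart in front of the work surface, level with it; the furniture and walls round the work are solid. World frame = base frame: x ahead of the robot, y to its left, z up, the work surface at z = 0. Lengths are in m, angles in degrees, forces in N, time in s.
With the tool pointing down it reaches from about 0.425 to 0.875 m from the base axis. Payload 4.7 kg.
Tool frame: the origin (TCP) lies between the finger pads; the fingertips stand 8 mm ahead of it and the grasp point (between the pads) lies 11 mm behind it; z points along the fingers, y is the line along which they close (so a half turn about z gives the same grasp; the last joint's range is limited). The gripper opens to 87 mm and grips with 3 to 60 N. Pads are 19 mm wide; open, the fingers measure 117 mm over their backs; the gripper's body (75 mm by 190 mm) begins 51 mm behind the grasp point.
Start: joints at [65.667, 18.392, -4.016, 83.108, 1.295, 78.541, -3.26], TCP at [0.276, -0.588, 0.231] pointing down, gripper open.
Joint ranges: [-163.93, 163.93], [-17.29, 119.83], [-79.2, 71.16], [3.27, 140.29], [-89.18, 269.18], [5.43, 117.66], [-154.24, 154.24]. Speed limits (degrees/s): [147.25, 147.25, 180, 180, 180, 180, 180].

## Interface

Orientations are given as [roll, pitch, yaw] about the fixed x, y, z axes, in that order (R = Rz(yaw) Ry(pitch) Rx(roll)).
In Python, from cell import env, viewer gives the robot as it stands. The module is installed in compiled form; this text tells all that it offers.
- The arm moves only by the tool arm_command, never from a script. Its argument "series" is a list of rows, each a list of 2 entries, a list of its own where there are three numbers: the shift along the tool's x, y, z in mm, then the turn about the tool's z in rad. A call has exactly 5 rows; each row is the pose to reach, as a shift and turn from the pose commanded when the call began, along the tool's axes at that moment; what a row does not reach only later rows make up. A row lasts 1/10 s, in which the tool goes at most 50 mm and 8.59 degrees, less where a joint would pass 70% of its speed; a pose out of reach is approached as far as the arm can. A call with a gripper value outside its range is refused whole. "grip" is the gripper command: -1 is fully open, 1 is shut, values between are in proportion, set as the call begins (left out, the last holds). The fingers move at their own pace and stop on an object; "grip_force" is the grip in N (left out, the last holds). Time passes only in rows, so rows that repeat a pose let the fingers close, or fill a call up. It gives the time, the measured TCP pose, the force, the opening and the grip force at its end, in the units of the state.
- env.get_obs(): the state, without advancing time (a new reading comes with each control period).
- viewer.read_camera(name): name is "side" or "top" or "wrist"; returns (picture, depth): 480x640x3 uint8, blue, green, red; 480x640 float32, m along the optical axis (not along the pixel's ray), 0 where there is no reading.
- viewer.calibration(name): a dict with "K" (3x3 intrinsics, pixels), "T" (4x4, takes a point from camera to world coordinates); the wrist camera has in their place "hand_eye" (4x4, takes a point from camera to tool coordinates, whose origin is the TCP and whose axes are the flange's). Camera axes: x right, y up, looking along -z (the intrinsics and any distortion apply to the point x, -y, -z); pixel columns grow to the right and rows downward; lengths in m; the calibration is good to about 2 mm. A picture is of the moment at which its call begins: read the wrist's pose just before it. calibration takes no time and is no camera call.
- env.sign_off(): hands the job in; it is judged then, once.
The state is a dict: "time_s": time; "qpos": joint angles; "joint_velocities": joint speeds; "effort": joint torques, N m; "tool_pos": TCP position; "tool_rot": TCP orientation; "force": force on the tool from outside, world axes, zero at the start; "wrist_torque": the same for the moment, N m; "grip_width": finger opening in m; "grasp_force": force on a finger pad.
Only numpy, scipy, OpenCV 4.12 (cv2) and the standard library are available. Lean on these libraries where they do the work, as an engineer would, in place of code of your own. Each camera call takes 0.05 s, during which the arm holds its last target. There are 200 camera calls.

## Working session

There is one attempt and no reset: what is moved stays moved. The work goes in short steps, Python scripts to look and compute and a tool call to move; the robot and the scene stay as the last step left them, time stands still between calls to the robot, and variables do not carry over. Pictures are saved under pics/ and viewed, at most 10 in all, crops included, and the job is handed in when it is done.

Besides the shell and the picture viewer there is one more tool, called after "Emit:" as name([rows], argument=value, ...), one row to a line, values as JSON. arm_command: Moves the arm, as the interface text tells. Its arguments: {"type":"object","properties":{"series":{"type":"array"},"grip":{"type":"number"},"grip_force":{"type":"number"}},"required":["series"]}

```bash
mkdir -p pics; cat > h.py <<'E'
from cell import env, viewer
import numpy as np, cv2
def shot(n):
    o=env.get_obs(); im,d=viewer.read_camera(n); c=viewer.calibration(n); return o,im,d,c
def pts(d,c):
    K,T=np.array(c["K"]),np.array(c["T"])
    v,u=np.mgrid[:480,:640]
    P=np.stack([(u-K[0,2])/K[0,0]*d,-(v-K[1,2])/K[1,1]*d,-d],-1)
    return P@T[:3,:3].T+T[:3,3]
E
python3 - <<'E'
from h import *
for n in("top","side"):
    o,im,d,c=shot(n); cv2.imwrite(f"pics/{n}0.png",im); np.savez(f"{n}0.npz",im=im,d=d,K=c["K"],T=c["T"])
    print({k:(np.round(v,3).tolist() if k in"KT" else v) for k,v in c.items()})
print(o)
E
```

```text
{'K': [[535.043, 0.0, 328.128], [0.0, 535.043, 240.609], [0.0, 0.0, 1.0]], 'T': [[-0.014, 0.999, -0.05, 0.511], [-1.0, -0.014, 0.002, 0.16], [0.001, 0.05, 0.999, 1.229], [0.0, 0.0, 0.0, 1.0]]}
{'K': [[465.977, 0.0, 323.186], [0.0, 465.977, 235.864], [0.0, 0.0, 1.0]], 'T': [[-0.982, 0.101, -0.157, 0.397], [-0.185, -0.425, 0.886, 1.109], [0.022, 0.9, 0.436, 0.505], [0.0, 0.0, 0.0, 1.0]]}
{'time_s': 0.05, 'qpos': array([65.66776194, 18.43845721, -4.01517268, 83.17376908,  1.29739909,
       78.5403703 , -3.25980716]), 'joint_velocities': array([ 0.04895857, -0.03360246, -0.01372454, -0.05420775, -0.08570221,
        0.0725523 , -0.12159337]), 'effort': array([-3.68762212e-04, -4.92987335e+01, -4.06345921e-01, -3.13702691e+01,
       -6.42718398e-02,  3.98867531e-02,  5.38382608e-05]), 'tool_pos': array([ 0.27585586, -0.58797919,  0.22947821]), 'tool_rot': array([-1.79892776e+02,  8.14848856e-03,  2.51423014e+01]), 'force': array([-0.08897355,  0.43055152, -0.46252093]), 'wrist_torque': array([ 0.01560783, -0.035099  , -0.00749635]), 'grasp_force': 0.0, 'grip_width': 0.08690181514005413}
```

View pics/top0.png

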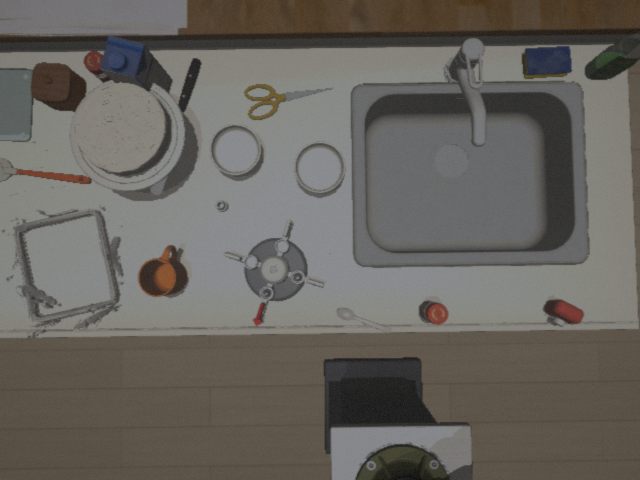

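View pics/side0.png

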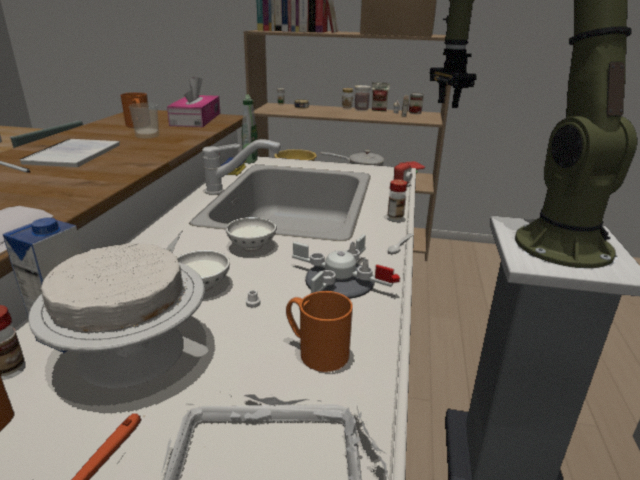

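The top view shows the carousel hub near (275,267), with the red arrow at (259,315) pointing down. There are two bowl candidates: A at top (237,151) / side (203,270), and B at top (320,168) / side (251,235). B is lower and closer to the base, so it fits "nearest". I'll measure both and confirm with a crop.

```bash
python3 - <<'E'
from h import *
z=np.load("top0.npz"); im,d=z["im"],z["d"]; P=pts(d,z)
K,T=z["K"],z["T"]
def ray(u,v,h):
    r=T[:3,:3]@np.array([(u-K[0,2])/K[0,0],-(v-K[1,2])/K[1,1],-1]); return (T[:3,3]+r*(h-T[2,3])/r[2]).round(4)
for n,(u,v) in dict(hub=(275,267),A=(237,151),B=(320,168),mug=(160,277),jar=(435,313),coup=(222,206),spoon=(362,319)).items(): print(n,ray(u,v,.04),P[v,u].round(3))
# bowls: rim points by height
for n,(u,v) in dict(A=(237,151),B=(320,168)).items():
    m=np.zeros((480,640),bool); m[v-34:v+34,u-34:u+34]=1
    m&=(P[...,2]>.035)&(P[...,2]<.07)
    q=P[m]; (c,r)=cv2.minEnclosingCircle(q[:,:2].astype(np.float32)); print(n,m.sum(),c,r,q[:,2].max(),"dist",np.hypot(*c))
# foot: circle of dark grey
hsv=cv2.cvtColor(im,cv2.COLOR_BGR2HSV)
R=np.zeros((480,640),bool); R[215:335,215:335]=1
m=R&(P[...,2]>.005)&(hsv[...,2]<150)
q=P[R&(P[...,2]>.05)&(np.hypot(P[...,0]-P[267,275,0],P[...,1]-P[267,275,1])<.04)]
print("hub hi",q.mean(0), len(q))
g=(R&(hsv[...,2]<140)&(hsv[...,1]<60)).astype(np.uint8)
cs,_=cv2.findContours(g,cv2.RETR_EXTERNAL,cv2.CHAIN_APPROX_NONE); c=max(cs,key=cv2.contourArea)
(cc,r)=cv2.minEnclosingCircle(c); print("foot px",cc,r,ray(*cc,.01))
red=R&(hsv[...,1]>150)&((hsv[...,0]<8)|(hsv[...,0]>172))
v,u=np.nonzero(red); print("red px",u.mean(),v.mean(),u.min(),u.max(),v.min(),v.max(),ray(u.mean(),v.mean(),.045)); i=v.argmax(); print("tip",ray(u[i],v[i],.041))
a=im[210:335,215:335]; a=cv2.resize(a,None,fx=4,fy=4,interpolation=cv2.INTER_CUBIC)
s=np.load("side0.npz")["im"][205:305,160:400]; s=cv2.resize(s,(800,333),interpolation=cv2.INTER_CUBIC)
cv2.imwrite("pics/c1.png",s); cv2.imwrite("pics/c2.png",a)
E
```

```text
hub [0.5139 0.2762 0.04  ] [0.514 0.274 0.059]
A [0.775  0.3591 0.04  ] [0.777 0.361 0.031]
B [0.734  0.1734 0.04  ] [0.736 0.174 0.029]
mug [0.4953 0.5312 0.04  ] [0.495 0.544 0.   ]
jar [ 0.4074 -0.0765  0.04  ] [ 0.413 -0.063  0.108]
coup [0.6515 0.3932 0.04  ] [0.654 0.397 0.022]
spoon [0.3965 0.0851 0.04  ] [0.393 0.083 0.008]
A 563 (0.7774260640144348, 0.3608872890472412) 0.058422163128852844 0.058337417154630034 dist 0.8571061313541299
B 555 (0.7354218363761902, 0.17458677291870117) 0.05819157138466835 0.055905653974055 dist 0.7558609784193744
hub hi [0.50962344 0.27725021 0.05707852] 534
foot px (274.5, 290.40435791015625) 73.76210021972656 [0.4609 0.2807 0.01  ]
red px 258.2340425531915 315.93617021276594 254 262 304 323 [0.4069 0.3135 0.045 ]
tip [0.3911 0.3191 0.041 ]
```

View pics/c1.png

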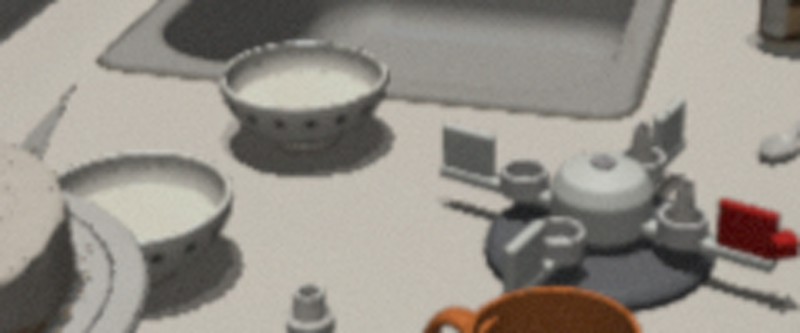

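View pics/c2.png

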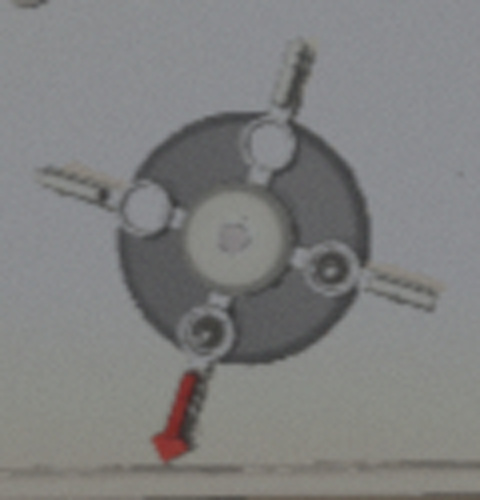

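The crop confirms two identical dotted bowls. B (side 251,235; top 320,168) is 0.756 m from the base and A is 0.857 m, so B is the target. The measured values fit the given sizes:
- **Hub:** about (0.509, 0.277).
- **Red arm:** at about 160°.
- **Bowl B:** at -24.3° and 0.248 m from the spindle.
- **Turn needed:** about +175°.

I'll push the empty arm at 340° anticlockwise.

Emit:
arm_command([
  [[31,-30,0],0],
  [[62,-59,0],0],
  [[94,-89,0],0],
  [[125,-118,0],0],
  [[156,-148,0],0],
], grip=1, grip_force=10)

```text
time_s: 0.6
tool_pos: [0.3548, -0.3863, 0.2301]
tool_rot: [-180.0, 0.0, 25.1]
force: [-0.3, 0.3, -0.0]
grip_width: 0.0551
grasp_force: 0.0
```

Emit:
arm_command([
  [[31,-30,0],0],
  [[62,-59,0],0],
  [[94,-89,0],0],
  [[125,-118,0],0],
  [[156,-148,0],0],
])

```text
time_s: 1.1
tool_pos: [0.4329, -0.1862, 0.2303]
tool_rot: [180.0, 0.0, 25.1]
force: [0.3, 0.5, 0.2]
grip_width: 0.015
grasp_force: 0.0
```

Emit:
arm_command([
  [[31,-30,0],0],
  [[62,-59,0],0],
  [[94,-89,0],0],
  [[125,-118,0],0],
  [[156,-148,0],0],
])

```text
time_s: 1.6
tool_pos: [0.5113, 0.0138, 0.2304]
tool_rot: [180.0, 0.0, 25.1]
force: [0.6, -1.0, 0.1]
grip_width: 0.0006
grasp_force: 0.0
```

Emit:
arm_command([
  [[31,-30,0],0],
  [[62,-59,0],0],
  [[94,-89,0],0],
  [[125,-118,0],0],
  [[156,-148,0],0],
])

```text
time_s: 2.1
tool_pos: [0.59, 0.2136, 0.23]
tool_rot: [180.0, 0.0, 25.1]
force: [0.6, 0.9, -0.3]
grip_width: 0.0007
grasp_force: 0.0
```

Emit:
arm_command([
  [[0,0,0],-0.14],
  [[0,0,0],-0.28],
  [[0,0,0],-0.42],
  [[0,0,0],-0.56],
  [[0,0,0],-0.7],
])

```text
time_s: 2.6
tool_pos: [0.5892, 0.2124, 0.2299]
tool_rot: [-180.0, 0.0, 65.6]
force: [0.3, -0.4, 0.5]
grip_width: 0.0004
grasp_force: 0.0
```

Emit:
arm_command([
  [[0,0,20],-0.04],
  [[0,0,40],-0.08],
  [[0,0,60],-0.08],
  [[0,0,80],-0.08],
  [[0,0,100],-0.08],
])

```text
time_s: 3.1
tool_pos: [0.5892, 0.2122, 0.1292]
tool_rot: [-180.0, 0.0, 69.8]
force: [0.9, 0.2, 0.8]
grip_width: 0.0005
grasp_force: 0.0
```

Emit:
arm_command([
  [[0,0,20],0],
  [[0,0,40],0],
  [[0,0,60],0],
  [[0,0,80],0],
  [[0,0,80],0],
])

```text
time_s: 3.6
tool_pos: [0.5871, 0.2113, 0.0472]
tool_rot: [-179.7, 0.2, 69.8]
force: [0.0, 0.4, 0.3]
grip_width: 0.0007
grasp_force: 0.0
```

```bash
python3 - <<'E'
from h import *
o,im,d,c=shot("wrist"); cv2.imwrite("pics/w1.png",im)
print(o["tool_pos"],o["tool_rot"],o["force"])
E
```

```text
[0.58714701 0.21125001 0.04715909] [-179.71863055    0.2273487    69.83685965] [0.0033052  0.38690222 0.25062949]
```

View pics/w1.png

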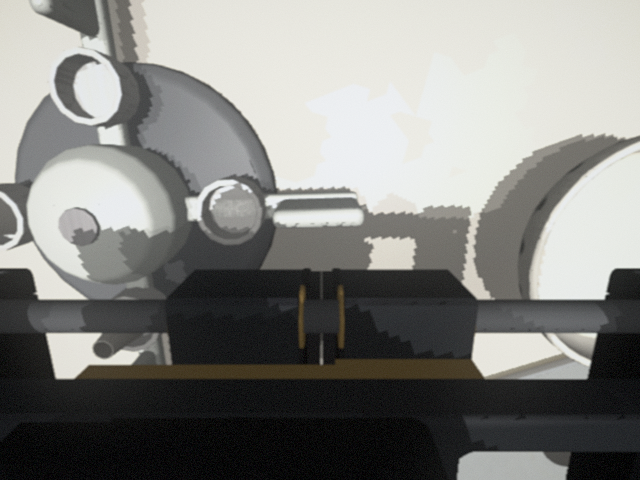

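The wrist view shows the empty paddle at (320,210), straight ahead of the closed fingertips at column 320 along tool +x. The bowl is well clear at right. Making contact.

Emit:
arm_command([
  [[5,0,0],0],
  [[10,0,0],0],
  [[15,0,0],0],
  [[19,0,0],0],
  [[22,0,0],0],
])

```text
time_s: 4.15
tool_pos: [0.5973, 0.2339, 0.0509]
tool_rot: [180.0, -0.0, 69.9]
force: [-1.2, -0.6, 1.2]
grip_width: 0.0006
grasp_force: 0.7
```

Emit:
arm_command([
  [[6,1,0],-0.06],
  [[12,1,0],-0.12],
  [[18,1,0],-0.18],
  [[24,0,0],-0.24],
  [[30,-1,0],-0.3],
])

```text
time_s: 4.65
tool_pos: [0.6072, 0.2609, 0.0506]
tool_rot: [180.0, 0.1, 87.1]
force: [1.6, -2.1, 0.1]
grip_width: 0.0008
grasp_force: 0.8
```

```bash
cat > ang.py <<'E'
from h import *
o,im,d,c=shot("top"); hsv=cv2.cvtColor(im,cv2.COLOR_BGR2HSV)
K,T=np.array(c["K"]),np.array(c["T"])
m=(hsv[...,1]>150)&((hsv[...,0]<8)|(hsv[...,0]>172)); R=np.zeros_like(m); R[205:335,210:340]=1
v,u=np.nonzero(m&R); r=T[:3,:3]@np.array([(u-K[0,2])/K[0,0],-(v-K[1,2])/K[1,1],-np.ones(len(u))])
p=(T[:3,3:]+r*(.05-T[2,3])/r[2])[:2].T
h=np.array([.509,.277]); b=np.array([.7354,.1746])-h; q=p.mean(0)-h if len(p) else q
a=np.degrees(np.arctan2(q[1],q[0])); print("n",len(u),"red ang",a,"r",np.hypot(*q),"remaining",(np.degrees(np.arctan2(b[1],b[0]))-a)%360)
t=o["tool_pos"][:2]-h; print("tool",t,"r",np.hypot(*t),"ang",np.degrees(np.arctan2(t[1],t[0])),o["tool_pos"][2],o["tool_rot"],o["force"],o["time_s"])
w=np.radians(o["tool_rot"][2]); print("tool frame x,y of tool rel hub",t@[np.cos(w),np.sin(w)],t@[np.sin(w),-np.cos(w)])
cv2.imwrite("last.png",im)
E
python3 ang.py
```

```text
n 57 red ang 177.21537803188696 r 0.10709345015493571 remaining 158.4475336922265
tool [ 0.09819385 -0.01605336] r 0.09949745375378997 ang -9.284940385983107 0.05055422412327622 [1.79960517e+02 8.86222771e-02 8.71150297e+01] [ 1.63394992 -2.12112965  0.10059845] 4.65
tool frame x,y of tool rel hub -0.011090823274395614 0.0988773833724563
```

Emit:
arm_command([
  [[7,0,0],-0.07],
  [[14,0,0],-0.14],
  [[21,0,0],-0.21],
  [[28,-1,0],-0.28],
  [[34.5,-3,0],-0.35],
])

```text
time_s: 5.2
tool_pos: [0.6063, 0.2956, 0.0505]
tool_rot: [179.9, 0.1, 107.1]
force: [1.5, -1.3, -0.3]
grip_width: 0.0004
grasp_force: 0.8
```

Emit:
arm_command([
  [[7,0,0],-0.07],
  [[14,0,0],-0.14],
  [[21,0,0],-0.21],
  [[28,-1,0],-0.28],
  [[34.5,-3,0],-0.35],
])

```text
time_s: 5.7
tool_pos: [0.5933, 0.3281, 0.0506]
tool_rot: [179.9, 0.1, 127.2]
force: [1.8, -0.9, -0.6]
grip_width: 0.0007
grasp_force: 0.8
```

```bash
python3 ang.py
```

```text
Traceback (most recent call last):
  File "ang.py", line 7, in <module>
    h=np.array([.509,.277]); b=np.array([.7354,.1746])-h; q=p.mean(0)-h if len(p) else q
                                                                                       ^
NameError: name 'q' is not defined
```

Emit:
arm_command([
  [[7,0,0],-0.07],
  [[14,0,0],-0.14],
  [[21,0,0],-0.21],
  [[28,-1,0],-0.28],
  [[34.5,-2.5,0],-0.35],
])

```text
time_s: 6.25
tool_pos: [0.5702, 0.3541, 0.0506]
tool_rot: [180.0, 0.1, 147.2]
force: [1.6, -0.6, -0.4]
grip_width: 0.0004
grasp_force: 0.8
```

Emit:
arm_command([
  [[7,0,0],-0.07],
  [[14,0,0],-0.14],
  [[21,0,0],-0.21],
  [[28,-1,0],-0.28],
  [[34.5,-2.5,0],-0.35],
])

```text
time_s: 6.75
tool_pos: [0.5398, 0.3707, 0.0506]
tool_rot: [-180.0, 0.1, 167.2]
force: [1.3, -0.2, 0.2]
grip_width: 0.0003
grasp_force: 0.8
```

```bash
sed -i 's/else q$/else np.array([9,9])/' ang.py; python3 ang.py
```

```text
n 47 red ang -99.9191633863982 r 0.10461424570289374 remaining 75.58207511051165
tool [0.03075368 0.09371989] r 0.09863674152344264 ang 71.83303012842515 0.05063503982594031 [-1.79993996e+02  6.57127319e-02  1.67235084e+02] [ 1.30466465 -0.2335312   0.20039015] 6.75
tool frame x,y of tool rel hub -0.009286058345580007 0.09819865527981998
```

Emit:
arm_command([
  [[7,0,0],-0.07],
  [[14,0,0],-0.14],
  [[21,0,0],-0.21],
  [[28,-1,0],-0.28],
  [[34.5,-2.5,0],-0.35],
])

```text
time_s: 7.3
tool_pos: [0.5057, 0.3757, 0.0506]
tool_rot: [-180.0, 0.1, -172.8]
force: [1.9, 0.7, -0.3]
grip_width: 0.0006
grasp_force: 0.8
```

Emit:
arm_command([
  [[7,0,0],-0.07],
  [[14,0,0],-0.14],
  [[21,0,0],-0.21],
  [[28,-1,0],-0.28],
  [[34.5,-2.5,0],-0.35],
])

```text
time_s: 7.8
tool_pos: [0.4718, 0.3689, 0.0506]
tool_rot: [-180.0, 0.0, -152.7]
force: [1.8, -0.4, -0.2]
grip_width: 0.0006
grasp_force: 0.8
```

Emit:
arm_command([
  [[7,0,0],-0.07],
  [[14,0,0],-0.14],
  [[21,0,0],-0.21],
  [[28,-1,0],-0.28],
  [[34.5,-2.5,0],-0.35],
])

```text
time_s: 8.3
tool_pos: [0.4422, 0.3512, 0.0507]
tool_rot: [-180.0, 0.1, -132.6]
force: [1.8, 0.7, -0.6]
grip_width: 0.0008
grasp_force: 0.8
```

```bash
python3 ang.py; python3 -c "
from h import *
print(env.get_obs()['qpos'])"
```

```text
n 18 red ang -36.86236833520543 r 0.09937865683309365 remaining 12.525280059318892
tool [-0.06679301  0.07416679] r 0.09980991113167641 ang 132.00551828201432 0.05065732190783201 [-1.79971322e+02  5.97232239e-02 -1.32643565e+02] [ 1.80841538  0.73191505 -0.57797642] 8.3
tool frame x,y of tool rel hub -0.009307814488925968 0.09937496138139064
[ 17.00406927  42.82217742 -76.73026003 104.94829796  44.7355844
  70.17299562  63.75473254]
```

J3 is close to its limit, so I'll back off, unwind the wrist, and look.

Emit:
arm_command([
  [[-5,0,0],0.05],
  [[-12,0,0],0.15],
  [[-20,0,0],0.28],
  [[-25,0,-5],0.42],
  [[-25,0,-20],0.56],
])

```text
time_s: 8.85
tool_pos: [0.4582, 0.3694, 0.0696]
tool_rot: [-180.0, -0.1, -165.3]
force: [0.4, 0.0, 0.8]
grip_width: 0.0006
grasp_force: 0.0
```

Emit:
arm_command([
  [[0,0,-30],0.12],
  [[0,0,-60],0.25],
  [[0,0,-90],0.38],
  [[0,0,-110],0.5],
  [[0,0,-120],0.6],
])

```text
time_s: 9.35
tool_pos: [0.4588, 0.3707, 0.1929]
tool_rot: [179.9, 0.1, 160.5]
force: [0.5, 0.7, -0.4]
grip_width: 0.0007
grasp_force: 0.0
```

```bash
python3 ang.py; python3 -c "
from h import *
print(env.get_obs()['qpos']); a=cv2.imread('last.png')[120:340,190:390]; cv2.imwrite('pics/t2.png',cv2.resize(a,None,fx=2.7,fy=2.7,interpolation=2))"
```

```text
n 19 red ang -35.910730247491685 r 0.0968923970177334 remaining 11.573641971605145
tool [-0.05018628  0.09372597] r 0.10631660348033888 ang 118.16715913724325 0.19291942098713527 [1.79863163e+02 7.90983071e-02 1.60462431e+02] [ 0.4611679   0.73881817 -0.44837377] 9.35
tool frame x,y of tool rel hub 0.07864097001633599 0.07154591540042902
[ 12.86442551  27.35195393 -70.27999104  93.32902525  26.34459416
  77.87894765   9.306757  ]
```

View pics/t2.png

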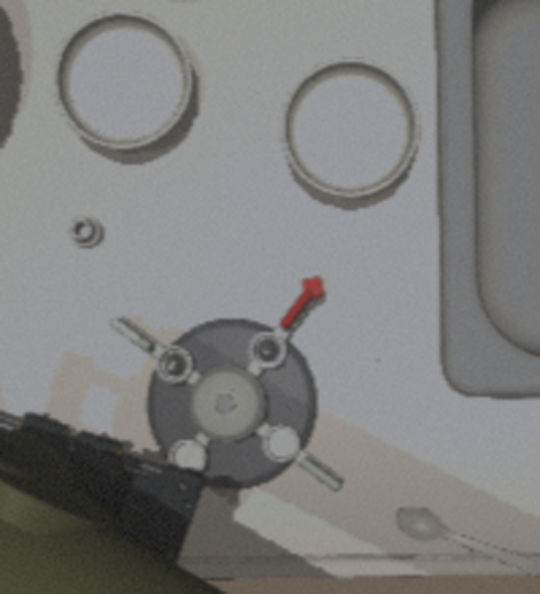

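The crop shows the red arrow tip near (315,282), about 11–13° short of the line to bowl B at (350,130). The nozzles are standing and everything else is in place. I'll go down again behind the same empty arm with less wrist twist and push the rest.

Emit:
arm_command([
  [[1,-3,10],0.05],
  [[2,-6,25],0.1],
  [[3,-9,45],0.15],
  [[3,-12,65],0.18],
  [[3,-12,80],0.18],
])

```text
time_s: 9.9
tool_pos: [0.4512, 0.3584, 0.1088]
tool_rot: [-179.9, -0.0, 150.6]
force: [-1.2, -0.7, -0.7]
grip_width: 0.0004
grasp_force: 0.0
```

```bash
sed -i 's/>150)/>100)/' ang.py; python3 ang.py; python3 -c "
from h import *
print(env.get_obs()['qpos'])"
```

```text
n 83 red ang -36.50267217294009 r 0.10502312296653904 remaining 12.165583897053548
tool [-0.05780949  0.08137644] r 0.09982014976147292 ang 125.38982766893314 0.10876254779744209 [-1.79881694e+02 -1.85540824e-02  1.50552908e+02] [-1.1852864  -0.74389316 -0.73214343] 9.9
tool frame x,y of tool rel hub 0.09034733994142177 0.0424431438975962
[ 10.96205743  29.29065218 -65.28930433 100.58857527  28.34429885
  69.07343477  -1.65538824]
```

Emit:
arm_command([
  [[0,0,15],0],
  [[0,0,30],0],
  [[0,0,45],0],
  [[0,0,58],0],
  [[0,0,58],0],
])

```text
time_s: 10.45
tool_pos: [0.4506, 0.3584, 0.0503]
tool_rot: [-179.8, -0.1, 150.6]
force: [0.1, 0.6, -0.1]
grip_width: 0.0004
grasp_force: 0.0
```

Emit:
arm_command([
  [[0,-6,0],0],
  [[0,-12,0],0],
  [[0,-17,0],0],
  [[0,-21,0],0],
  [[0,-24,0],0],
])

```text
time_s: 10.95
tool_pos: [0.44, 0.3385, 0.0531]
tool_rot: [179.9, 0.0, 150.6]
force: [-0.3, 1.3, 0.4]
grip_width: 0.0007
grasp_force: 0.7
```

```bash
python3 ang.py; python3 -c "
from h import *
print(env.get_obs()['qpos'])"
```

```text
n 83 red ang -31.384710848385353 r 0.10526311038622276 remaining 7.047622572498813
tool [-0.06902605  0.06151339] r 0.09245805705151473 ang 138.2937904655333 0.0530533974311543 [1.79931349e+02 2.71654050e-02 1.50612530e+02] [-0.34946116  1.2952181   0.3802978 ] 10.95
tool frame x,y of tool rel hub 0.09032928862939875 0.019725920243373427
[ 11.85807214  30.41551568 -63.6956855  106.27906597  30.72404269
  62.78798233  -2.90383752]
```

Emit:
arm_command([
  [[0,-3,0],0],
  [[0,-6,0],0],
  [[0,-8,0],0],
  [[0,-10,0],0],
  [[0,-11,0],0],
])

```text
time_s: 11.5
tool_pos: [0.4345, 0.3287, 0.0526]
tool_rot: [180.0, 0.0, 150.6]
force: [0.9, 1.2, 0.6]
grip_width: 0.0007
grasp_force: 0.8
```

Emit:
arm_command([
  [[0,4,0],0],
  [[0,10,0],0],
  [[0,16,0],0],
  [[0,20,-15],0],
  [[0,20,-40],0],
])

```text
time_s: 12.0
tool_pos: [0.4436, 0.3465, 0.0924]
tool_rot: [-179.9, -0.1, 150.7]
force: [0.5, -0.5, -0.4]
grip_width: 0.0003
grasp_force: 0.0
```

Emit:
arm_command([
  [[0,0,-20],0],
  [[0,0,-40],0],
  [[0,0,-60],0],
  [[0,0,-80],0],
  [[0,0,-90],0],
])

```text
time_s: 12.5
tool_pos: [0.4448, 0.3475, 0.1852]
tool_rot: [179.9, 0.1, 150.7]
force: [-0.3, -0.6, 0.1]
grip_width: 0.0006
grasp_force: 0.0
```

```bash
python3 ang.py; python3 -c "
from h import *
a=cv2.imread('last.png')[120:340,190:390]; cv2.imwrite('pics/t3.png',cv2.resize(a,None,fx=2.7,fy=2.7,interpolation=2))"
```

```text
n 85 red ang -23.66930988556595 r 0.10570905621546463 remaining 359.33222160967944
tool [-0.06421561  0.07047584] r 0.09534405526308432 ang 132.33890259870373 0.18517340414120725 [1.79854857e+02 7.01370614e-02 1.50653747e+02] [-0.25190694 -0.5991748   0.13039962] 12.5
tool frame x,y of tool rel hub 0.09051431596482547 0.029960765668283842
```

View pics/t3.png

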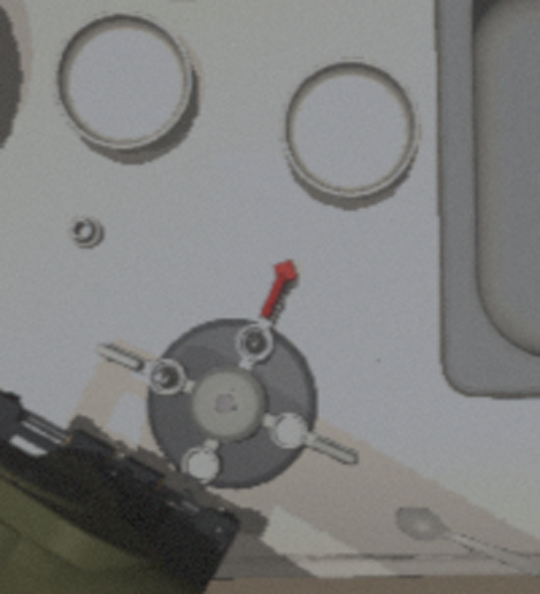

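The arrow runs from the hub at (229,403) through its tip at (288,265) to the bowl centre at (350,130), within about 1° (4 mm). Both nozzles are standing and the arm is clear, so I'm handing in.

```bash
python3 -c "
from cell import env
print(env.sign_off())"
```

```text
the job is handed in; nothing more can be done
None
```

I turned the carousel about 176° anticlockwise, and the red arrow now points at the middle of the nearer cream bowl to within about 1° (roughly 4 mm); both nozzles still stand in their cups and the job is handed in at about 12.6 s, though sign-off returned no verdict.

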